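Set the strainer on the mug and twist the cap off the tea jar

TASK

Get a mug of loose-leaf tea ready: set the steel strainer into the mouth of the mug so that its flange sits down level on the rim, and let go of it. Then open the square tea jar while the caddy pocket braces it: twist the tight cap anticlockwise, a little under a quarter turn, until its thread lets go, only then lift it straight up, with the jar staying down in its pocket. Finish while still holding the cap level, 2 to 5 cm above the jar's mouth, ready for the spoon; leave everything else where it stands.

Things in the scene. Friction and masses are not known exactly. Their poses are not given: they have to be found in the camera images.
- strainer: drop-in steel tea strainer, about 110 g: round basket (62 mm across at its top, 56 at its foot, 26 mm deep) under a flat flange 96 mm across, 2.5 mm thick, with a black bridge handle. Origin: centre of the basket's flat foot, on which it stands at first; z up. Underside of the flange at z = 26 mm. Seated on the mug, the origin is 69 mm above the mug's underside
- strainer_grip (a point): centre of the strainer's handle bar, 54 mm above its foot, over the middle; axes as the strainer. The bar is 44 mm long along x, 11 mm thick along y, 14 mm high; its two thin legs stand on the x axis, 34 mm out. Pinch it from above across its thickness (y)
- mug: plain white stoneware mug, 95 mm high, 84 mm across the rim, wall 3.6 mm, one handle, 0.3 kg, empty, loose on the worktop. Origin: centre of its underside; z up; the handle points along -y of the mug and reaches 74 mm from the origin
- mug_rim (a point): centre of the mug's mouth at rim height, 95 mm above the worktop; the mouth is 76 mm wide inside, so the basket has about 6 mm play all round
- caddy: wooden caddy, 93 (x) by 178 (y) by 46 mm high, held fast to the worktop by its feet. Two square pockets side by side along y, each 77 mm wide, floor 6 mm above the worktop, centred 42.5 mm from the middle: the tea jar stands in one, the kitchen timer in the other. Origin: centre of its underside
- tea_jar: square white stoneware jar, about 0.6 kg, body 72 x 72 mm, shoulder at 94 mm, round neck 46 mm across, rim at 112 mm. Stands loose in a caddy pocket with 2.5 mm play each side: it turns about 0.1 rad before the pocket stops it; only its weight holds it down. Origin: centre of its underside; z up
- jar_rim (a point): centre of the jar's mouth at the rim, 112 mm above the jar's underside, 118 mm above the worktop
- cap: round knurled steel twist-off cap of the jar, about 80 g, 64 mm across, 24.5 mm high, hollow; three lugs inside hold under three sloping ribs on the neck, and a springy seal under its top makes it tight. Screwed on, its lower rim is 97 mm above the jar's underside, 3 mm above the shoulder. Origin: centre of its lower rim; z up; x at first along the jar's x
- cap_top (a point): centre of the cap's flat top, 24.5 mm above its lower rim. The cap turns anticlockwise seen from above, tight at first (0.3 to 0.7 N m); after 1.15 rad (66 degrees) relative to the jar the lugs are clear and it lifts off freely, up to 1.75 rad where they meet the next ribs. It may be turned at constant height. Pulled up too early, it takes the jar with it
- timer: round kitchen timer, 70 mm across, 56 mm high, in the caddy's other pocket; leave it alone. Origin: centre of its underside
- teaspoon: steel teaspoon, 130 mm long, lying near the front edge; leave it alone
- lemon: lemon, 83 mm long, behind the mug and strainer; leave it alone
- salt: salt shaker, 44 mm across, 90 mm high, at the back; leave it alone
- pepper: dark wooden pepper mill, 58 mm across, 160 mm high, at the back; leave it alone
- spice: spice jar, 45 mm across, 106 mm high, at the back; leave it alone
- bowl: small white bowl, 115 mm across, 56 mm high, at the back; leave it alone
Mind the look-alikes: they are no part of the job. What is shaped like the strainer but blue or purple is not meant. There is more than one size of the cap; the one meant has the size given above.

How it is judged:
By the outcome, as a careful person would: the job done as asked, in the order asked, and still so for the second after the job is handed in, while the arm keeps its last pose, push and grip.
It also fails if it takes over 58 s, if anything falls off the work surface, if the arm or the gripper's body presses on something with over 40 N, if the wrist force passes 120 N, or if a joint passes its speed limit or range.

ROBOT

A 7-joint arm with a two-finger parallel gripper is mounted at the origin on a cart in front of the work surface, level with it; the furniture and walls round the work are solid. World frame = base frame: x ahead of the robot, y to its left, z up, the work surface at z = 0. Lengths are in m, angles in rad, forces in N, time in s.
With the tool pointing down it reaches from about 0.4 to 0.875 m from the base axis. Payload 19.3 kg.
Tool frame: the origin (TCP) lies at the very end of the fingers, on their centre line; the grasp point (between the pads) lies 19 mm behind it; z points along the fingers, y is the line along which they close (so a half turn about z gives the same grasp; the last joint's range is limited). The gripper opens to 85 mm and grips with 20 to 120 N. Pads are 22 mm wide; open, the fingers measure 114 mm over their backs; the gripper's body (76 mm by 85 mm) begins 54 mm behind the grasp point. The pads swing forward as they close: fully open they stand 13 mm farther back than shut.
Start: joints at [-1.28, 0.521, -0.036, 1.599, 0.021, 1.021, -0.113], TCP at [0.221, 0.585, 0.231] pointing down, gripper open.
Joint ranges: [-2.91, 2.91], [-0.3, 2.13], [-1.5, 1.42], [0.17, 2.43], [-1.26, 4.41], [0.16, 1.93], [-2.52, 2.52]. Speed limits (rad/s): [1.89, 1.89, 2.39, 2.39, 3.01, 3.01, 3.01].

INTERFACE

Orientations are given as [roll, pitch, yaw] about the fixed x, y, z axes, in that order (R = Rz(yaw) Ry(pitch) Rx(roll)).
In Python, from workcell import monitor, viewer, bot gives the robot as it stands.
- The arm moves only by the tool move_arm, never from a script. Its arguments are lists of equal length, an entry for each row: "gripper": the opening, from 0 (shut) to 1 (fully open); "linear": the shift along the tool's x, y, z in cm, a list of three; "twist": the turn about the tool's z in degrees. A call has 1 to 8 rows; each row shifts and turns the commanded pose from where the row before left it, along the tool's axes as they then stand; what a row does not reach is not made up. A row lasts 1/10 s, in which the tool goes at most 50 mm and 8.59 degrees, less where a joint would pass 70% of its speed; a pose out of reach is approached as far as the arm can. A call with a gripper value outside its range is refused whole. The fingers move at their own pace and stop on an object; "squeeze" is the grip in N (left out, the last holds). Time passes only in rows, so rows that do not move let the fingers close. It gives the time, the measured TCP pose, the force, the opening and the grip force at its end, in the units of the state.
- monitor.observe(): the state, without advancing time (a new reading comes with each control period).
- viewer.grab_frame(name): name is "scene" or "top" or "wrist"; returns a dict with "img" (384x512x3 uint8, red, green, blue), "K" (3x3 intrinsics, pixels), "eye" and "rotation" of the camera in the world. Camera axes: x right, y up, looking along -z (the intrinsics and any distortion apply to the point x, -y, -z); pixel columns grow to the right and rows downward; lengths in m; the calibration is good to about 2 mm. A picture is of the moment at which its call begins. There is no depth.
- bot.job_done(): hands the job in; it is judged then, once.
The state is a dict: "clock": time; "qpos": joint angles; "qd": joint speeds; "joint_efforts": joint torques, N m; "position": TCP position; "tool_rot": TCP orientation; "force": force on the tool from outside, world axes, zero at the start; "moment": the same for the moment, N m; "grip_width": finger opening in m; "finger_force": force on a finger pad.
Only numpy, scipy, OpenCV 4.12 (cv2) and the standard library are available. Lean on these libraries where they do the work, as an engineer would, in place of code of your own. Each camera call takes 0.05 s, during which the arm holds its last target. There are 200 camera calls.

## Working session

There is one attempt and no reset: what is moved stays moved. The work goes in short steps, Python scripts to look and compute and a tool call to move; the robot and the scene stay as the last step left them, time stands still between calls to the robot, and variables do not carry over. Pictures are saved under pics/ and viewed, at most 10 in all, crops included, and the job is handed in when it is done.

Besides the shell and the picture viewer there is one more tool, called after "Emit:" by a JSON object that holds its "op" and its "data", one argument or row to a line. move_arm: Moves the arm, as the interface text tells. Its arguments: {"type":"object","properties":{"gripper":{"type":"array"},"linear":{"type":"array"},"twist":{"type":"array"},"squeeze":{"type":"number"}},"required":["gripper","linear","twist"]}

```bash
mkdir -p pics
cat > h.py <<'E'
import numpy as np, cv2
from workcell import monitor, viewer, bot
def grab(n,f):
    d=viewer.grab_frame(n); cv2.imwrite(f'pics/{f}.png',d['img'][:,:,::-1]); np.savez(f'pics/{f}.npz',**{k:np.array(v) for k,v in d.items()}); return d
def load(f): return np.load(f'pics/{f}.npz',allow_pickle=True)
def ray(d,u,v):
    p=np.linalg.inv(d['K'])@[u,v,1]; return np.array(d['rotation'])@[p[0],-p[1],-p[2]]
def at(d,u,v,z):
    r=ray(d,u,v); e=np.array(d['eye']); return e+r*(z-e[2])/r[2]
def proj(d,P):
    c=np.array(d['rotation']).T@(np.array(P)-d['eye']); q=d['K']@[c[0],-c[1],-c[2]]; return q[:2]/q[2]
E
python3 - <<'E'
from h import *
for n in('scene','top'):
    d=grab(n,n+'0'); print({k:v for k,v in d.items() if k!='img'})
a=cv2.imread('pics/top0.png');cv2.imwrite('pics/top0b.png',cv2.resize(a,(800,600),interpolation=cv2.INTER_CUBIC))
a=cv2.imread('pics/scene0.png');cv2.imwrite('pics/scene0b.png',cv2.resize(a,(800,600),interpolation=cv2.INTER_CUBIC))
print(monitor.observe())
E
```

```text
{'K': array([[453.40055491,   0.        , 250.43023092],
       [  0.        , 453.40055491, 192.00874573],
       [  0.        ,   0.        ,   1.        ]]), 'eye': array([ 0.08570107, -0.88067005,  0.73705445]), 'rotation': array([ 0.99870173, -0.00689988, -0.5139731 ])}
{'K': array([[382.45570215,   0.        , 256.46539887],
       [  0.        , 382.45570215, 189.43389848],
       [  0.        ,   0.        ,   1.        ]]), 'eye': array([ 0.38522648, -0.06075643,  1.18564939]), 'rotation': array([ 0.15871501,  0.02817358, -1.5843998 ])}
{'clock': 0.1, 'qpos': array([-1.28014724,  0.52195429, -0.03627797,  1.59993098,  0.02120495,
        1.02109997, -0.11280644]), 'qd': array([-3.18713013e-05, -9.61492548e-04,  6.40583502e-05, -5.22639371e-04,
       -1.12321159e-03,  8.50798660e-04, -4.94695929e-04]), 'joint_efforts': array([ 2.95164769e-03, -9.28487349e+01,  1.98407382e+00, -3.70538270e+01,
        1.81829830e-02,  5.55212464e-03, -3.38423740e-05]), 'position': array([0.22062422, 0.58445259, 0.23079109]), 'tool_rot': array([-3.14058966e+00,  9.87775257e-05,  2.78068554e+00]), 'force': array([ 0.25269091, -0.01622943, -0.13915912]), 'moment': array([0.00605642, 0.00715466, 0.04788332]), 'finger_force': 0.0, 'grip_width': 0.08520528434495069}
```

View pics/top0b.png

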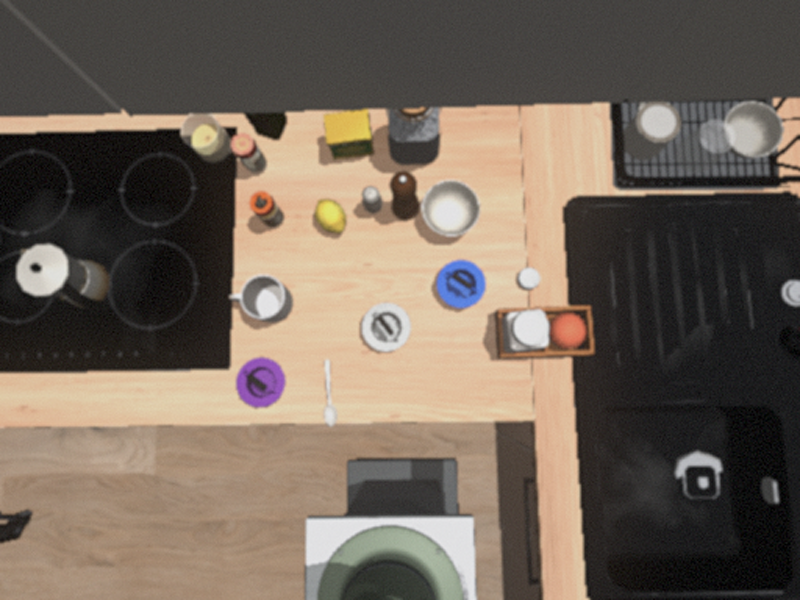

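View pics/scene0b.png

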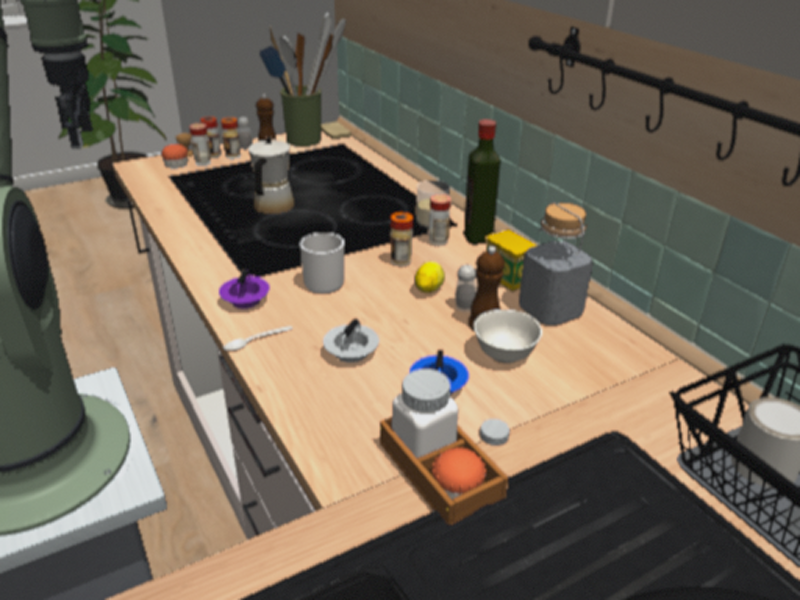

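The top view (800x600 picture) shows these candidates:
- **Strainer:** steel at (386,327), blue at (460,285), purple at (261,382). I choose the steel one.
- **Cap:** large one on the jar at (529,328), small loose one at (528,278), another round object at (795,292). I choose the one on the jar.
- **Other parts:** mug at (265,299) with its handle to the left, caddy at (545,331), timer red at (569,330).

Next is a close crop of the chosen things.

```bash
sed -i "s/np.array(d\['rotation'\])/Rm(d)/g" h.py
cat >> h.py <<'E'
from scipy.spatial.transform import Rotation as Ro
def Rm(d): return Ro.from_euler('xyz',np.array(d['rotation'])).as_matrix()
E
python3 - <<'E'
from h import *
t=load('top0');s=load('scene0')
def crop(d,c,w=26):  # c in 800x600 px
    u,v=[int(round(x*.64)) for x in c]; print('crop origin',u-w,v-w)
    return cv2.resize(d['img'][v-w:v+w,u-w:u+w,::-1],(266,266),interpolation=cv2.INTER_CUBIC)
A=np.hstack([crop(t,c) for c in[(386,327),(265,299),(545,320)]]);B=np.hstack([crop(s,c) for c in[(350,342),(322,262),(428,400)]])
cv2.imwrite('pics/crops.png',np.vstack([A,B]))
print(np.shape(t['K']))
for n,c,z in[('strainer',(386,327),.0285),('mug',(265,297),.095),('cap',(529,327),.1275),('spoon',(330,412),0)]:
    print(n,at(t,c[0]*.64,c[1]*.64,z))
for n,c,z in[('strainer',(351,343),.0285),('mug',(323,242),.095),('cap',(427,384),.1275)]:
    print(n,at(s,c[0]*.64,c[1]*.64,z))
E
```

```text
crop origin 221 183
crop origin 144 165
crop origin 323 179
crop origin 198 193
crop origin 180 142
crop origin 248 230
(3, 3)
strainer [ 0.51032257 -0.00115781  0.0285    ]
mug [0.562942   0.22022352 0.095     ]
cap [ 0.49541118 -0.25938578  0.1275    ]
spoon [0.34824666 0.11156873 0.        ]
strainer [ 0.50552739 -0.008719    0.0285    ]
mug [0.56608323 0.22724323 0.095     ]
cap [ 0.4943541  -0.26294062  0.1275    ]
```

View pics/crops.png

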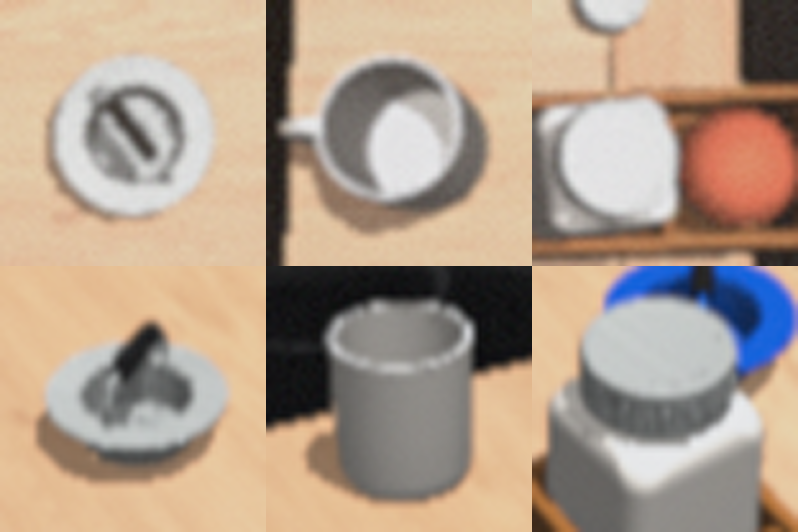

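The crops confirm the choices. The steel strainer's flange centre is at about (246.5,209) px in the top frame, with its bar running from upper left to lower right. The mug's handle points left, and the large knurled cap is on the square jar beside the red timer. Now I go over the strainer and look with the wrist camera.

Emit:
{"op": "move_arm", "data": {
  "gripper": [1,1,1,1,1,1,1,1],
  "linear": [
    [-3,-2.8,0],
    [-3,-2.8,0],
    [-3,-2.8,0],
    [-3,-2.8,0],
    [-3,-2.8,0],
    [-3,-2.8,0],
    [-3,-2.8,0],
    [-3,-2.8,0]
  ],
  "twist": [0,0,0,0,0,0,0,0]
}}

```text
clock: 0.9
position: [0.3665, 0.2888, 0.2312]
tool_rot: [-3.141, -0.0, 2.781]
force: [1.2, 0.8, 0.4]
grip_width: 0.0852
finger_force: 0.0
```

Emit:
{"op": "move_arm", "data": {
  "gripper": [1,1,1,1,1,1,1,1],
  "linear": [
    [-3,-2.8,0],
    [-3,-2.8,0],
    [-3,-2.8,0],
    [-3,-2.8,0],
    [-3,-2.8,0],
    [-3,-2.8,0],
    [-3,-2.8,0],
    [-3,-2.8,0]
  ],
  "twist": [0,0,0,0,0,0,0,0]
}}

```text
clock: 1.7
position: [0.5119, -0.0055, 0.2312]
tool_rot: [-3.142, -0.0, 2.781]
force: [-0.1, 1.0, 1.0]
grip_width: 0.085
finger_force: 0.0
```

Emit:
{"op": "move_arm", "data": {
  "gripper": [1,1,1,1,1,1,1,1],
  "linear": [
    [0,0,0],
    [0,0,0],
    [0,0,0],
    [0,0,0],
    [0,0,0],
    [0,0,0],
    [0,0,0],
    [0,0,0]
  ],
  "twist": [8,8,8,8,8,8,8,8]
}}

```text
clock: 2.5
position: [0.5114, -0.0039, 0.2312]
tool_rot: [-3.141, 0.0, 1.658]
force: [-0.1, -0.2, 0.3]
grip_width: 0.0855
finger_force: 0.0
```

Emit:
{"op": "move_arm", "data": {
  "gripper": [1,1,1,1,1,1,1,1],
  "linear": [
    [0,0,0],
    [0,0,0],
    [0,0,0],
    [0,0,0],
    [0,0,0],
    [0,0,0],
    [0,0,0],
    [0,0,0]
  ],
  "twist": [8,8,8,8,8,8,8,0]
}}

```text
clock: 3.3
position: [0.5114, -0.0037, 0.231]
tool_rot: [3.142, 0.001, 0.684]
force: [-0.6, 0.1, 0.4]
grip_width: 0.0851
finger_force: 0.0
```

Run:
```python
from h import *
d=grab('wrist','w1'); print(d['K'],d['eye'],d['rotation'])
print('TCP axis proj at z .06', proj(d,[.5114,-.0037,.061]),proj(d,[.5114,-.0037,.0285]))
cv2.imwrite('pics/w1b.png',cv2.resize(d['img'][:,:,::-1],(800,600)))
t=load('top0');s=load('scene0')
print(at(t,246.5,209.1,.0285),at(s,224.3,217.7,.0285))
```

```text
[[314.91076683   0.         255.15716134]
 [  0.         314.91076683 189.57508169]
 [  0.           0.           1.        ]] [0.57676149 0.04797908 0.37415393] [-3.24301598e-01  6.97931627e-04 -8.86861816e-01]
TCP axis proj at z .06 [254.16011399 169.3059788 ] [254.2670016  161.86123685]
[5.10899959e-01 4.81392123e-04 2.85000000e-02] [ 0.50840258 -0.00100221  0.0285    ]
```

View pics/w1b.png

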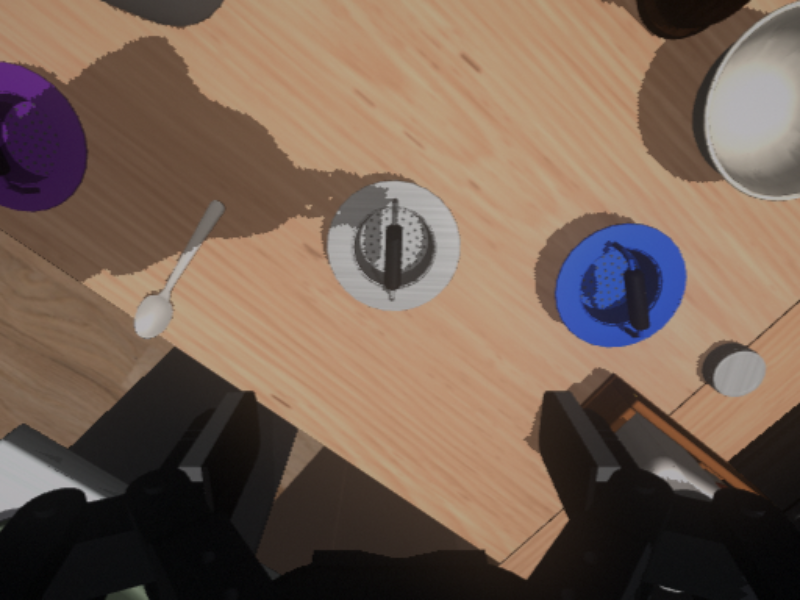

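The steel strainer is clear. Its flange is centred at (393.5,246), its bar runs from (394,225) to (393,288), and its leg feet are at (395,200) and (391,300). The blue one is to the right and the purple one to the left.

Run:
```python
from h import *
d=load('w1'); k=.64
f=lambda u,v,z:at(d,u*k,v*k,z)
print('flange ext',f(327.5,246,.0285),f(460,246,.0285),f(393.5,181,.0285),f(393.5,310.5,.0285))
a,b=f(395,200,.0285),f(391.5,300,.0285);print('legs',a,b,(a+b)/2,np.degrees(np.arctan2(*(a-b)[1::-1])),np.linalg.norm(a-b))
a,b=f(394.5,225,.061),f(393,288.5,.061);print('bar',a,b,(a+b)/2,np.degrees(np.arctan2(*(a-b)[1::-1])),np.linalg.norm(a-b))
# expected cap/mug in this frame
```

```text
flange ext [0.48372716 0.03826141 0.0285    ] [ 0.54372753 -0.03531781  0.0285    ] [0.54901969 0.03026973 0.0285    ] [ 0.47534783 -0.02937631  0.0285    ]
legs [0.53963555 0.02133005 0.0285    ] [ 0.48086887 -0.02299429  0.0285    ] [ 0.51025221 -0.00083212  0.0285    ] 37.02515994383988 0.07360821174854182
bar [0.53061818 0.01410103 0.061     ] [ 0.49683947 -0.01199331  0.061     ] [0.51372883 0.00105386 0.061     ] 37.6863812405634 0.0426839026205102
```

Emit:
{"op": "move_arm", "data": {
  "gripper": [0.6,0.6,0.6,0.6,0.6,0.6,0.6,0.6],
  "linear": [
    [0.4,-0.25,3],
    [0,0,3],
    [0,0,3],
    [0,0,3],
    [0,0,3],
    [0,0,2.5],
    [0,0,1.5],
    [0,0,0.4]
  ],
  "twist": [1.7,0,0,0,0,0,0,0]
}}

```text
clock: 4.15
position: [0.5123, 0.0005, 0.0359]
tool_rot: [-3.14, 0.002, 0.66]
force: [0.7, -1.1, -0.5]
grip_width: 0.0512
finger_force: 0.0
```

Emit:
{"op": "move_arm", "data": {
  "gripper": [0.6,0,0,0,0,0,0,0],
  "linear": [
    [0,0,0],
    [0,0,0],
    [0,0,0],
    [0,0,0],
    [0,0,0],
    [0,0,0],
    [0,0,0],
    [0,0,0]
  ],
  "twist": [0,0,0,0,0,0,0,0],
  "squeeze": 40
}}

```text
clock: 4.95
position: [0.5133, 0.0009, 0.0377]
tool_rot: [-3.142, -0.001, 0.657]
force: [-0.9, 3.2, 7.0]
grip_width: 0.0106
finger_force: 45.4
```

Emit:
{"op": "move_arm", "data": {
  "gripper": [0,0,0,0,0,0,0,0],
  "linear": [
    [0,0,-1],
    [0,0,-2],
    [0,0,-3],
    [0,0,-3],
    [0,0,-3],
    [0,0,-3],
    [0,0,-2],
    [0,0,0]
  ],
  "twist": [0,0,0,0,0,0,0,0]
}}

```text
clock: 5.75
position: [0.514, 0.0005, 0.2101]
tool_rot: [3.14, -0.004, 0.657]
force: [0.5, 1.4, -1.9]
grip_width: 0.01
finger_force: 44.3
```

Emit:
{"op": "move_arm", "data": {
  "gripper": [0,0,0,0,0,0,0,0],
  "linear": [
    [1,-1,0],
    [2,-1,0],
    [2,-1,0],
    [2,-1,0],
    [1,-1,0],
    [0,-1,0],
    [0,0,0],
    [0,0,0]
  ],
  "twist": [0,0,0,0,0,0,0,0]
}}

```text
clock: 6.55
position: [0.5392, 0.0964, 0.2073]
tool_rot: [-3.142, 0.0, 0.656]
force: [0.8, -0.8, -1.3]
grip_width: 0.0097
finger_force: 44.2
```

Run:
```python
from h import *
d=grab('wrist','w2'); print(d['eye'],d['rotation'],monitor.observe()['position'])
cv2.imwrite('pics/w2b.png',cv2.resize(d['img'][:,:,::-1],(800,600)))
print('mug pred',proj(d,[.564,.223,.095])/.64)
```

```text
[0.60594984 0.14623609 0.35046864] [-3.23870456e-01  7.82759261e-04 -9.14603290e-01] [0.5394827  0.09619886 0.20741372]
mug pred [220.38201421 101.37483492]
```

View pics/w2b.png

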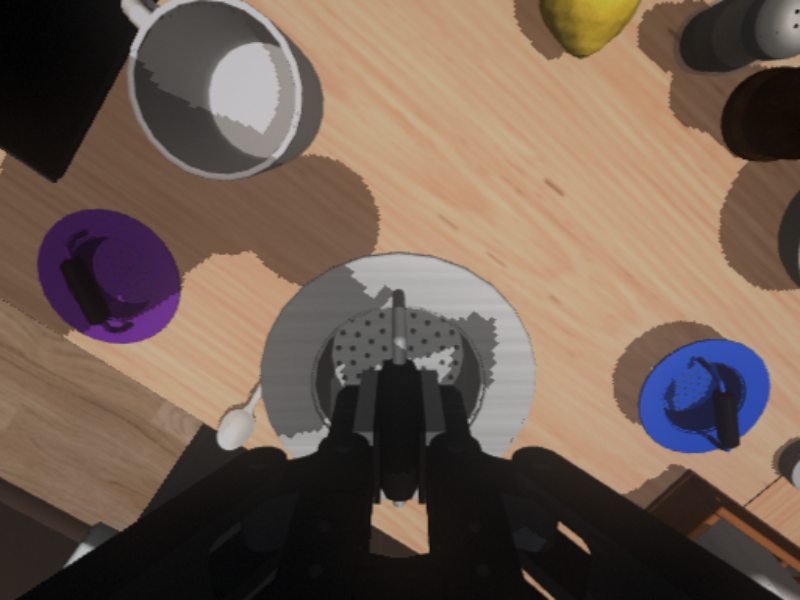

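The held strainer shows with its flange edges at (261,375) and (535,375). The mug's mouth lies in the upper left, spanning (129..301, -2..180). I refine both by matching projected circles to image edges.

```bash
cat >> h.py <<'E'
def circfit(d,x0,r,z,span=.012,sel=None,n=240):
    g=cv2.GaussianBlur(cv2.cvtColor(d['img'],cv2.COLOR_RGB2GRAY).astype(np.float32),(0,0),1)
    G=cv2.magnitude(cv2.Sobel(g,cv2.CV_32F,1,0),cv2.Sobel(g,cv2.CV_32F,0,1)); G=np.minimum(G,120)
    th=np.linspace(0,2*np.pi,n,endpoint=False); best=(-1,)
    for cx in np.arange(x0[0]-span,x0[0]+span,.0005):
        for cy in np.arange(x0[1]-span,x0[1]+span,.0005):
            P=np.stack([cx+r*np.cos(th),cy+r*np.sin(th),th*0+z],1)
            c=(P-d['eye'])@Rm(d); u=d['K'][0,0]*c[:,0]/-c[:,2]+d['K'][0,2]; v=-d['K'][1,1]*c[:,1]/-c[:,2]+d['K'][1,2]
            ok=(u>2)&(u<508)&(v>2)&(v<381)
            if sel: ok&=sel(u,v)
            if ok.sum()<n/4: continue
            m=cv2.remap(G,u[ok].astype(np.float32)[None],v[ok].astype(np.float32)[None],cv2.INTER_LINEAR).mean()
            if m>best[0]: best=(m,cx,cy,ok.sum())
    return best
E
python3 - <<'E'
from h import *
w=load('w2');w1=load('w1');t=load('top0');s=load('scene0')
for r in(.042,.0384): print('mug w2',r,circfit(w,(.564,.223),r,.095))
for n,d in(('top',t),('scene',s)): print('mug',n,circfit(d,(.564,.223),.042,.095))
print('strainer w1',circfit(w1,(.513,.001),.048,.0285))
for z in(.192,.198,.204): print('held',z,circfit(w,(.5395,.0962),.048,z,sel=lambda u,v:v<270))
for n,d in(('top',t),('scene',s)): print('cap',n,circfit(d,(.494,-.261),.032,.1275))
E
```

```text
mug w2 0.042 (np.float32(101.78282), np.float64(0.5669999999999983), np.float64(0.228), np.int64(199))
mug w2 0.0384 (np.float32(114.50022), np.float64(0.5664999999999983), np.float64(0.2275), np.int64(219))
mug top (np.float32(109.66003), np.float64(0.5629999999999987), np.float64(0.2265), np.int64(240))
mug scene (np.float32(107.10482), np.float64(0.5624999999999988), np.float64(0.2235), np.int64(240))
strainer w1 (np.float32(45.96816), np.float64(0.5114999999999988), np.float64(0.0010000000000000113), np.int64(240))
held 0.192 (np.float32(67.80106), np.float64(0.536499999999999), np.float64(0.0952), np.int64(147))
held 0.198 (np.float32(82.32094), np.float64(0.5379999999999988), np.float64(0.0947), np.int64(141))
held 0.204 (np.float32(62.58465), np.float64(0.5389999999999987), np.float64(0.0952), np.int64(137))
cap top (np.float32(116.052734), np.float64(0.494), np.float64(-0.2645), np.int64(240))
cap scene (np.float32(108.266624), np.float64(0.4965), np.float64(-0.2605), np.int64(240))
```

Emit:
{"op": "move_arm", "data": {
  "gripper": [0,0,0,0,0,0,0,0],
  "linear": [
    [0,-1,0],
    [0,-2,0],
    [0,-2,0],
    [0,-2,0],
    [0,-1.2,0],
    [0,-0.5,0],
    [0,0,0],
    [0,0,0]
  ],
  "twist": [0,0,0,0,0,0,0,0]
}}

```text
clock: 7.4
position: [0.4871, 0.1652, 0.2074]
tool_rot: [3.141, -0.0, 0.656]
force: [-0.5, -1.2, -0.8]
grip_width: 0.01
finger_force: 44.2
```

Run:
```python
from h import *
w=grab('wrist','w3'); o=monitor.observe();p=o['position'];print(p,o['tool_rot'])
m=circfit(w,(.566,.2275),.0384,.095);m2=circfit(w,(.566,.2275),.042,.095);print(m,m2)
h=circfit(w,p[:2],.048,p[2]-.0092,sel=lambda u,v:v<270);print('held',h)
y=o['tool_rot'][2]
for c in(m,m2):
  D=np.array([c[1]-p[0],c[2]-p[1]]); D2=np.array([c[1]-h[1],c[2]-h[2]])
  for q in(D,D2): print(q,q@[np.cos(y),np.sin(y)]*100,q@[np.sin(y),-np.cos(y)]*100)
```

```text
[0.48712754 0.16513827 0.20737133] [ 3.14120299e+00 -9.76252763e-05  6.55749156e-01]
(np.float32(120.0), np.float64(0.5664999999999986), np.float64(0.2275), np.int64(227)) (np.float32(78.58003), np.float64(0.5664999999999986), np.float64(0.2285), np.int64(203))
held (np.float32(78.54113), np.float64(0.48562753551144977), np.float64(0.16363826882466692), np.int64(141))
[0.07937246 0.06236173] 10.093519325808986 -0.10297553702211873
[0.08087246 0.06386173] 10.303871006699314 -0.130401261198778
[0.07937246 0.06336173] 10.154494644713543 -0.18223467204444704
[0.08087246 0.06486173] 10.36484632560387 -0.20966039622110702
```

Emit:
{"op": "move_arm", "data": {
  "gripper": [0,0,0,0,0,0,0,0],
  "linear": [
    [1.5,-0.15,0],
    [2,0,0],
    [2,0,0],
    [2,0,0],
    [1.7,0,0],
    [1,0,0],
    [0,0,1],
    [0,0,2]
  ],
  "twist": [0,0,0,0,0,0,0,0]
}}

```text
clock: 8.25
position: [0.5669, 0.2286, 0.1772]
tool_rot: [3.141, -0.001, 0.656]
force: [0.1, 0.1, -1.4]
grip_width: 0.0098
finger_force: 44.3
```

Emit:
{"op": "move_arm", "data": {
  "gripper": [0,0,0,0,0,0,0,0],
  "linear": [
    [0,0,1.5],
    [0,0,1],
    [0,0,1],
    [0,0,0.6],
    [0,0,0.5],
    [0,0,0.5],
    [0,0,0.3],
    [0,0,0]
  ],
  "twist": [0,0,0,0,0,0,0,0]
}}

```text
clock: 9.05
position: [0.5665, 0.2293, 0.1231]
tool_rot: [3.142, 0.0, 0.657]
force: [-0.1, 0.0, 0.1]
grip_width: 0.0099
finger_force: 44.3
```

Run:
```python
from h import *
o=monitor.observe();print(o['position'],o['force'])
a=grab('wrist','w4');b=grab('scene','s4')
c=b['img'][105:205,155:255,::-1]
cv2.imwrite('pics/c4.png',np.hstack([cv2.resize(a['img'][:,:,::-1],(400,300)),cv2.resize(c,(300,300))]))
```

```text
[0.56651727 0.22928267 0.12308895] [-0.11801276  0.03488729  0.08148795]
```

View pics/c4.png

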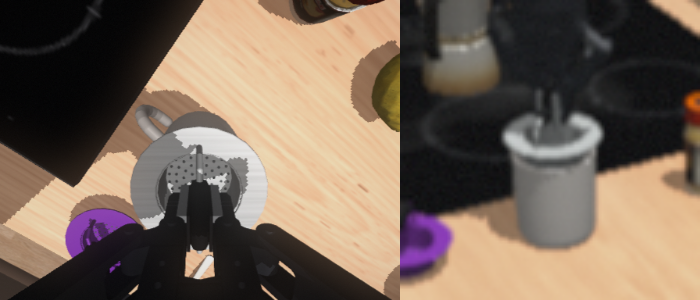

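The flange hovers over the mouth with the basket already inside it and no contact force. I lower the last 16 mm.

Emit:
{"op": "move_arm", "data": {
  "gripper": [0,0,0,0,0,0,0,0],
  "linear": [
    [0,0,0.4],
    [0,0,0.4],
    [0,0,0.3],
    [0,0,0.2],
    [0,0,0.1],
    [0,0,0.1],
    [0,0,0],
    [0,0,0]
  ],
  "twist": [0,0,0,0,0,0,0,0]
}}

```text
clock: 9.95
position: [0.5666, 0.2293, 0.1084]
tool_rot: [3.142, -0.0, 0.657]
force: [-0.1, 0.0, -1.0]
grip_width: 0.0101
finger_force: 44.3
```

Emit:
{"op": "move_arm", "data": {
  "gripper": [0,0,0,0],
  "linear": [
    [0,0,0.1],
    [0,0,0.05],
    [0,0,0],
    [0,0,0]
  ],
  "twist": [0,0,0,0]
}}

```text
clock: 10.35
position: [0.5666, 0.2294, 0.1069]
tool_rot: [-3.142, -0.0, 0.657]
force: [0.3, 0.8, 2.4]
grip_width: 0.0101
finger_force: 44.6
```

Emit:
{"op": "move_arm", "data": {
  "gripper": [0.2,0.35,0.5,0.5,0.5,0.5,0.5,0.5],
  "linear": [
    [0,0,0],
    [0,0,0],
    [0,0,0],
    [0,0,0],
    [0,0,-0.5],
    [0,0,-1],
    [0,0,-2],
    [0,0,-3]
  ],
  "twist": [0,0,0,0,0,0,0,0]
}}

```text
clock: 11.15
position: [0.5661, 0.2291, 0.1723]
tool_rot: [-3.141, 0.002, 0.657]
force: [-0.6, -0.1, -0.4]
grip_width: 0.0427
finger_force: 0.0
```

Emit:
{"op": "move_arm", "data": {
  "gripper": [0.6,1,1,1,1,1],
  "linear": [
    [0,0,-3],
    [0,0,-3],
    [-2,0,-2],
    [-3,0,0],
    [-3,0,0],
    [0,0,0]
  ],
  "twist": [0,0,0,0,0,0]
}}

```text
clock: 11.75
position: [0.5012, 0.1783, 0.253]
tool_rot: [-3.14, -0.0, 0.655]
force: [1.2, 1.3, 0.5]
grip_width: 0.0852
finger_force: 0.0
```

Run:
```python
from h import *
o=monitor.observe();print(o['position'],o['tool_rot'])
a=grab('wrist','w5');b=grab('scene','s5')
c=b['img'][125:195,165:235,::-1]
cv2.imwrite('pics/c5.png',np.hstack([cv2.resize(a['img'][:,:,::-1],(400,300)),cv2.resize(c,(300,300),interpolation=cv2.INTER_CUBIC)]))
for z in(.0955,.0975,.0995):print(z,circfit(a,(.566,.228),.048,z),circfit(b,(.564,.226),.048,z))
print('bar',[proj(a,[.5666,.2293,.1299])])
```

```text
[0.50123138 0.17827929 0.25298595] [-3.14025261e+00 -3.20212533e-04  6.54517121e-01]
0.0955 (np.float32(78.21353), np.float64(0.5654999999999987), np.float64(0.2285), np.int64(240)) (np.float32(118.9117), np.float64(0.5679999999999982), np.float64(0.2295), np.int64(240))
0.0975 (np.float32(69.99854), np.float64(0.5654999999999987), np.float64(0.228), np.int64(240)) (np.float32(118.86291), np.float64(0.5664999999999983), np.float64(0.226), np.int64(240))
0.0995 (np.float32(62.326748), np.float64(0.5669999999999985), np.float64(0.229), np.int64(240)) (np.float32(118.80212), np.float64(0.5649999999999985), np.float64(0.2225), np.int64(240))
bar [array([253.2521254,  84.4197226])]
```

View pics/c5.png

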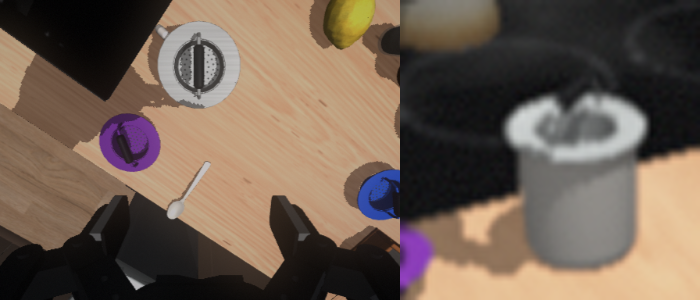

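The strainer is seated level on the rim and released: flange in the right crop at (505..647,130), and bar at (198,65) in the wrist view, over the mug's middle. On to the cap.

Emit:
{"op": "move_arm", "data": {
  "gripper": [1,1,1,1,1,1,1,1],
  "linear": [
    [-2,1.8,0],
    [-3,2.8,0],
    [-3,2.8,0],
    [-3,2.8,0],
    [-3,2.8,0],
    [-3,2.8,0],
    [-3,2.8,0],
    [-3,2.8,0]
  ],
  "twist": [0,0,0,0,0,0,0,0]
}}

```text
clock: 12.65
position: [0.4521, -0.1309, 0.2523]
tool_rot: [3.141, -0.0, 0.657]
force: [0.7, -0.0, 0.6]
grip_width: 0.0856
finger_force: 0.0
```

Emit:
{"op": "move_arm", "data": {
  "gripper": [1,1,1,1,1,1,1,1],
  "linear": [
    [-3,2.8,0],
    [-3,2.8,0],
    [-3,2.8,0],
    [-3,2.7,0],
    [0,0,0],
    [0,0,0],
    [0,0,0],
    [0,0,0]
  ],
  "twist": [0,0,0,0,7.5,7.5,0,0]
}}

```text
clock: 13.45
position: [0.425, -0.2905, 0.2518]
tool_rot: [3.141, 0.0, 0.4]
force: [0.9, -0.2, 0.2]
grip_width: 0.0856
finger_force: 0.0
```

Run:
```python
from h import *
w=grab('wrist','w6'); o=monitor.observe();p=o['position'];print(p,o['tool_rot'],o['qpos'])
y=o['tool_rot'][2]
for r,z in((.032,.1275),(.031,.1275),(.032,.1265)):
  m=circfit(w,(.495,-.2625),r,z);print(m)
  q=np.array([m[1]-p[0],m[2]-p[1]]); print(q@[np.cos(y),np.sin(y)]*100,q@[np.sin(y),-np.cos(y)]*100)
cv2.imwrite('pics/w6b.png',cv2.resize(w['img'][:,:,::-1],(800,600)))
print(proj(w,[m[1],m[2],.1275])/.64)
```

```text
[ 0.42494801 -0.29040475  0.25190296] [3.14131912e+00 1.08956324e-04 3.99592713e-01] [-0.14208425  0.44008238  0.85644925  1.89283978 -0.39577277  0.98689124
 -0.28034537]
(np.float32(87.9824), np.float64(0.496), np.float64(-0.262), np.int64(240))
7.650515120622026 0.1475281984997998
(np.float32(89.74419), np.float64(0.496), np.float64(-0.261), np.int64(240))
7.689419437983935 0.05540624622671873
(np.float32(89.972755), np.float64(0.496), np.float64(-0.262), np.int64(240))
7.650515120622026 0.1475281984997998
[400.09087975 145.19628806]
```

View pics/w6b.png

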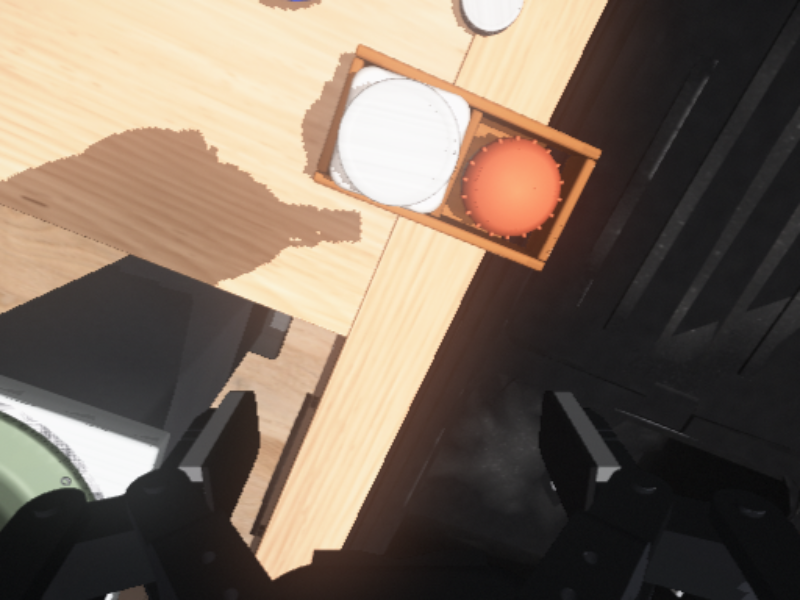

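The cap's top is centred at (399,144), filling (334..461) across. It sits on the jar in the left pocket, with the timer to the right. I move over it and go down.

Emit:
{"op": "move_arm", "data": {
  "gripper": [1,1,1,1,1,1,1,1],
  "linear": [
    [2,0.1,0],
    [3,0,0],
    [2,0,0],
    [0.7,0,1],
    [0,0,3],
    [0,0,3],
    [0,0,2],
    [0,0,1]
  ],
  "twist": [0,0,0,0,0,0,0,0]
}}

```text
clock: 14.3
position: [0.495, -0.2615, 0.1499]
tool_rot: [-3.14, 0.002, 0.396]
force: [0.5, 0.7, 0.7]
grip_width: 0.0853
finger_force: 0.0
```

Emit:
{"op": "move_arm", "data": {
  "gripper": [1,1,1,1,1,1,1,1],
  "linear": [
    [0,0,1.5],
    [0,0,1],
    [0,0,1],
    [0,0,0.7],
    [0,0,0.5],
    [0,0,0.3],
    [0,0,0],
    [0,0,0]
  ],
  "twist": [0,0,0,0,0,0,0,0]
}}

```text
clock: 15.1
position: [0.496, -0.262, 0.1021]
tool_rot: [3.141, -0.0, 0.395]
force: [-0.6, 0.9, 0.1]
grip_width: 0.0857
finger_force: 0.0
```

Run:
```python
from h import *
o=monitor.observe();print(o['position'],o['force'])
a=grab('wrist','w7');b=grab('scene','s7')
c=b['img'][210:310,225:325,::-1]
cv2.imwrite('pics/c7.png',np.hstack([cv2.resize(a['img'][:,:,::-1],(400,300)),cv2.resize(c,(400,400),interpolation=cv2.INTER_CUBIC)[:300]]))
```

```text
[ 0.49600712 -0.26198561  0.10206025] [-0.55131487  0.87650404  0.10652476]
```

View pics/c7.png

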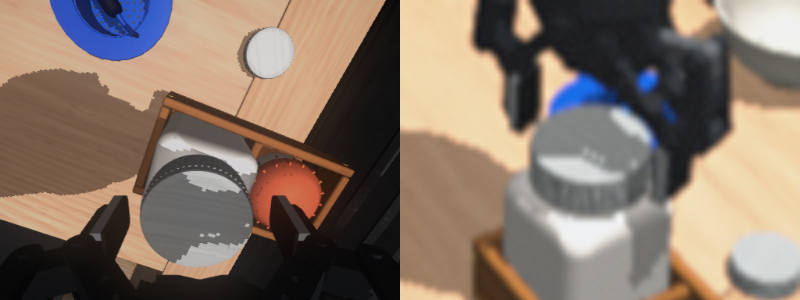

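The fingers straddle the cap symmetrically, with tips at (118,200) and (280,200) and the cap's middle at (197,212). I close them.

Emit:
{"op": "move_arm", "data": {
  "gripper": [0.9,0.85,0.8,0.75,0.6,0.6,0.6,0.6],
  "linear": [
    [0,0,0],
    [0,0,0],
    [0,0,0],
    [0,0,0],
    [0,0,0],
    [0,0,0],
    [0,0,0],
    [0,0,0]
  ],
  "twist": [0,0,0,0,0,0,0,0],
  "squeeze": 80
}}

```text
clock: 16.0
position: [0.4958, -0.2614, 0.1021]
tool_rot: [-3.141, -0.0, 0.395]
force: [-3.0, 5.5, 11.2]
grip_width: 0.0619
finger_force: 83.8
```

Emit:
{"op": "move_arm", "data": {
  "gripper": [0.6,0.6,0.6,0.6,0.6,0.6,0.6,0.6],
  "linear": [
    [0,0,0],
    [0,0,0],
    [0,0,0],
    [0,0,0],
    [0,0,0],
    [0,0,0],
    [0,0,0],
    [0,0,0]
  ],
  "twist": [-3,-3,-3,-3,-3,-3,-3,-3]
}}

```text
clock: 16.8
position: [0.4961, -0.2616, 0.1023]
tool_rot: [3.142, -0.001, 0.816]
force: [-2.8, 4.2, 11.5]
grip_width: 0.0613
finger_force: 84.2
```

Run:
```python
from h import *
o=monitor.observe();print(o['position'],o['force'],o['moment'],o['tool_rot'])
a=grab('wrist','w8');b=grab('scene','s8')
c=b['img'][210:310,225:325,::-1]
cv2.imwrite('pics/c8.png',np.hstack([cv2.resize(a['img'][:,:,::-1],(400,300)),cv2.resize(c,(400,400),interpolation=cv2.INTER_CUBIC)[:300]]))
```

```text
[ 0.49611754 -0.26160821  0.1023051 ] [-2.77210984  4.1533892  11.46154659] [ 1.05261457  0.48537194 -0.13905643] [ 3.14156496e+00 -8.65085760e-04  8.15923098e-01]
```

View pics/c8.png

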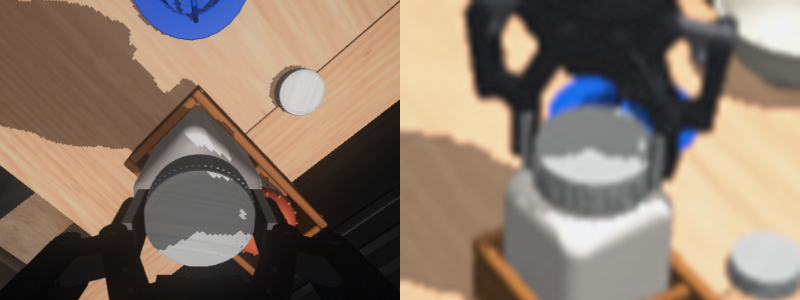

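No more pictures to view, so I check for slip numerically. I continue turning and compare the cap's markings in the wrist frame.

Emit:
{"op": "move_arm", "data": {
  "gripper": [0.6,0.6,0.6,0.6,0.6,0.6,0.6,0.6],
  "linear": [
    [0,0,0],
    [0,0,0],
    [0,0,0],
    [0,0,0],
    [0,0,0],
    [0,0,0],
    [0,0,0],
    [0,0,0]
  ],
  "twist": [-4,-4,-4,-4,-4,-4,-4,-4]
}}

```text
clock: 17.7
position: [0.4959, -0.2613, 0.1023]
tool_rot: [-3.142, -0.001, 1.375]
force: [-3.2, 7.4, 13.0]
grip_width: 0.0614
finger_force: 84.4
```

```bash
cat > slip.py <<'E'
from h import *
import sys
def polar(f):
    d=load(f); g=cv2.cvtColor(d['img'],cv2.COLOR_RGB2GRAY).astype(np.float32)
    o=P[f]; th=np.radians(np.arange(0,360,1)); rows=[]
    for r in np.arange(.010,.029,.001):
        X=np.stack([o[0]+r*np.cos(th+o[3]),o[1]+r*np.sin(th+o[3]),th*0+.1275+o[2]-.1022],1)
        c=(X-d['eye'])@Rm(d); u=d['K'][0,0]*c[:,0]/-c[:,2]+d['K'][0,2]; v=d['K'][1,1]*c[:,1]/c[:,2]+d['K'][1,2]
        rows.append(cv2.remap(g,u.astype(np.float32)[None],v.astype(np.float32)[None],cv2.INTER_LINEAR)[0])
    a=np.array(rows); return a-cv2.GaussianBlur(a,(0,0),4)
P={'w8':(.4961,-.2616,.1023,.816)}
E
python3 - <<'E'
from slip import *
o=monitor.observe();p=o['position'];print(p,o['force'],o['moment'],o['tool_rot'])
grab('wrist','w9');grab('scene','s9');P['w9']=(*p,o['tool_rot'][2])
a,b=np.clip(polar('w8'),-15,15),np.clip(polar('w9'),-15,15)
c=[(np.roll(b,k,1)*a).sum()/np.sqrt((a*a).sum()*(b*b).sum()) for k in range(-45,46)]
i=np.argsort(c)[::-1][:6];print([(int(k)-45,round(float(c[k]),2)) for k in i])
# jar body yaw: motion between scene frames s7,s8,s9 on jar body patch
for n in('s7','s8','s9'):
    print(n,end=' ');g=cv2.cvtColor(load(n)['img'],cv2.COLOR_RGB2GRAY)[255:285,250:290].astype(np.float32)
    print(g.mean(),np.abs(g-cv2.cvtColor(load('s7')['img'],cv2.COLOR_RGB2GRAY)[255:285,250:290]).mean())
E
```

```text
[ 0.49590279 -0.2613297   0.10225618] [-3.21064622  7.42361573 13.00155365] [ 1.35221182  0.71790612 -0.16405845] [-3.14150204e+00 -1.01503496e-03  1.37518581e+00]
[(31, 0.25), (32, 0.25), (33, 0.22), (30, 0.22), (34, 0.19), (35, 0.17)]
s7 140.33 0.0
s8 146.72917 9.199166
s9 147.5775 11.335834
```

Run:
```python
from slip import *
P['w9']=(.4959,-.2613,.1023,1.375)
A,B=polar('w8'),polar('w9')
# robust: mask strong shadow edges, keep weak texture
for lim in(3,6):
    a,b=[np.where(abs(x)<lim,x,0) for x in(A,B)]
    c=np.array([(np.roll(b,k,1)*a).sum()/np.sqrt((a*a).sum()*(b*b).sum()) for k in range(-60,61)])
    pk=[(k-60,round(float(c[k]),2)) for k in range(1,120) if c[k]>c[k-1] and c[k]>c[k+1]]
    print(lim,sorted(pk,key=lambda x:-x[1])[:6])
print(monitor.observe()['joint_efforts'])
```

```text
3 [(2, 0.2), (-2, 0.18), (-11, 0.08), (45, 0.06), (21, 0.05), (32, 0.05)]
6 [(2, 0.32), (13, 0.12), (16, 0.12), (20, 0.11), (24, 0.11), (31, 0.11)]
[  2.88674243 -81.54014111  12.88145363 -25.60426891   0.90927394
  -1.89045042   1.30838044]
```

Emit:
{"op": "move_arm", "data": {
  "gripper": [0.6,0.6,0.6,0.6,0.6,0.6,0.6,0.6],
  "linear": [
    [0,0,0],
    [0,0,0],
    [0,0,0],
    [0,0,0],
    [0,0,0],
    [0,0,0],
    [0,0,0],
    [0,0,0]
  ],
  "twist": [-4,-4,-4,-4,-4,-4,-3,0]
}}

```text
clock: 18.6
position: [0.4957, -0.2614, 0.1022]
tool_rot: [3.141, -0.001, 1.846]
force: [-4.6, 6.0, 12.9]
grip_width: 0.0613
finger_force: 84.5
```

Run:
```python
from slip import *
o=monitor.observe();p=o['position'];print(p,o['force'],o['moment'],o['tool_rot'],o['qpos'])
grab('wrist','w10');grab('scene','s10')
P['w9']=(.4959,-.2613,.1023,1.375);P['w10']=(*p,o['tool_rot'][2])
A,B=polar('w9'),polar('w10')
for lim in(3,6):
    a,b=[np.where(abs(x)<lim,x,0) for x in(A,B)]
    c=np.array([(np.roll(b,k,1)*a).sum()/np.sqrt((a*a).sum()*(b*b).sum()) for k in range(-60,61)])
    pk=[(k-60,round(float(c[k]),2)) for k in range(1,120) if c[k]>c[k-1] and c[k]>c[k+1]]
    print(lim,sorted(pk,key=lambda x:-x[1])[:6])
```

```text
[ 0.49567694 -0.2613547   0.10222382] [-4.57153045  5.98908567 12.86575761] [1.41130025 0.87885725 0.11482684] [ 3.14149728e+00 -1.14318248e-03  1.84553736e+00] [ 0.19500259  0.61201198  0.26021952  1.88802448 -0.24112912  0.6724773
  0.87446716]
3 [(3, 0.34), (21, 0.15), (27, 0.12), (38, 0.08), (-25, 0.06), (-23, 0.06)]
6 [(2, 0.41), (29, 0.13), (39, 0.09), (59, 0.02), (-35, 0.01), (-42, 0.0)]
```

The texture moves with the gripper, so there is no slip, and the resisting moment has gone. I turn a little more for margin, then lift gently while watching the weight.

Emit:
{"op": "move_arm", "data": {
  "gripper": [0.6,0.6,0.6,0.6],
  "linear": [
    [0,0,0],
    [0,0,0],
    [0,0,0],
    [0,0,0]
  ],
  "twist": [-3,-3,0,0]
}}

```text
clock: 19.1
position: [0.4957, -0.2613, 0.1022]
tool_rot: [3.141, -0.001, 1.949]
force: [-5.3, 6.3, 13.4]
grip_width: 0.0616
finger_force: 84.5
```

Emit:
{"op": "move_arm", "data": {
  "gripper": [0.6,0.6,0.6,0.6,0.6],
  "linear": [
    [0,0,-0.1],
    [0,0,-0.1],
    [0,0,-0.1],
    [0,0,0],
    [0,0,0]
  ],
  "twist": [0,0,0,0,0]
}}

```text
clock: 19.6
position: [0.4956, -0.2616, 0.1047]
tool_rot: [-3.141, -0.001, 1.948]
force: [-3.1, 3.8, 2.3]
grip_width: 0.0614
finger_force: 86.5
```

Run:
```python
from h import *
o=monitor.observe();print(o['position'],o['force'],o['moment'])
```

```text
[ 0.49562697 -0.26164776  0.1047068 ] [-3.0580371   3.83101828  2.3218167 ] [ 0.96499883  0.68423355 -0.06869117]
```

Emit:
{"op": "move_arm", "data": {
  "gripper": [0.6,0.6,0.6,0.6,0.6],
  "linear": [
    [0,0,-0.1],
    [0,0,-0.1],
    [0,0,0],
    [0,0,0],
    [0,0,0]
  ],
  "twist": [0,0,0,0,0]
}}

```text
clock: 20.1
position: [0.4958, -0.2619, 0.1068]
tool_rot: [-3.141, -0.0, 1.948]
force: [-3.2, 1.9, -2.7]
grip_width: 0.0611
finger_force: 86.9
```

Run:
```python
from h import *
for i in range(3):
    o=monitor.observe();print(o['position'],o['force'],o['moment']);grab('scene','s11')
```

```text
[ 0.49577521 -0.26193932  0.10675114] [-3.18504543  1.8922558  -2.72879593] [0.44202709 0.64769719 0.00327013]
[ 0.49577582 -0.26192251  0.10673646] [-3.25760358  2.30086817 -1.24129633] [ 0.41106615  0.62626606 -0.00681576]
[ 0.49577808 -0.26195181  0.10677061] [-3.6148412   1.62163142 -1.82957897] [0.44134221 0.6283304  0.0378271 ]
```

Emit:
{"op": "move_arm", "data": {
  "gripper": [0.6,0.6,0.6,0.6,0.6],
  "linear": [
    [0,0,-0.1],
    [0,0,-0.1],
    [0,0,0],
    [0,0,0],
    [0,0,0]
  ],
  "twist": [0,0,0,0,0]
}}

```text
clock: 20.75
position: [0.4959, -0.2619, 0.1088]
tool_rot: [-3.142, 0.0, 1.948]
force: [-3.7, 2.8, -0.8]
grip_width: 0.0614
finger_force: 86.9
```

Run:
```python
from h import *
for i in range(3):
    o=monitor.observe();print(o['position'],o['force'],o['moment']);grab('scene','s12')
G=lambda n:cv2.cvtColor(load(n)['img'],cv2.COLOR_RGB2GRAY).astype(np.float32)
# jar vertical motion: lower jar body / upper cap patches in scene view
for nm,(v0,v1,u0,u1) in{'jar':(258,285,250,292),'cap':(236,262,256,292)}.items():
    for n in('s11','s12'):
        print(nm,n,cv2.phaseCorrelate(G('s10')[v0:v1,u0:u1],G(n)[v0:v1,u0:u1]))
s=load('s12');print(proj(s,[.496,-.262,.05])-proj(s,[.496,-.262,.0565]))
```

```text
[ 0.49585764 -0.26190934  0.10882098] [-3.6910285   2.77255841 -0.75915265] [0.50855986 0.66688297 0.01673173]
[ 0.49585795 -0.26186948  0.10882901] [-2.70147168  1.8081921  -0.79487419] [0.50383128 0.68737568 0.02585625]
[ 0.49585697 -0.26187757  0.10880653] [-3.70608465  1.9285414  -1.02280354] [ 0.50094986  0.60569622 -0.00844965]
jar s11 ((0.4657454213268579, -0.2199054343210829), 0.9119910471723894)
jar s12 ((0.4156970944853562, -0.41437252391664536), 0.81202358630459)
cap s11 ((0.5451316293144721, -0.5968855218031486), 0.9594852806609354)
cap s12 ((0.5089676931891987, -1.1061770843190963), 0.6546233892440796)
[-0.09880964  2.21325296]
```

Only the cap's weight (0.8 N) hangs on the tool, so it is free. I lift it straight up to about 3.5 cm above the mouth.

Emit:
{"op": "move_arm", "data": {
  "gripper": [0.6,0.6,0.6,0.6,0.6,0.6,0.6,0.6],
  "linear": [
    [0,0,-0.2],
    [0,0,-0.3],
    [0,0,-0.4],
    [0,0,-0.5],
    [0,0,-0.6],
    [0,0,-0.6],
    [0,0,-0.5],
    [0,0,-0.4]
  ],
  "twist": [0,0,0,0,0,0,0,0]
}}

```text
clock: 21.7
position: [0.496, -0.2619, 0.1444]
tool_rot: [3.141, 0.0, 1.948]
force: [0.4, 0.9, -0.5]
grip_width: 0.0613
finger_force: 86.9
```

Emit:
{"op": "move_arm", "data": {
  "gripper": [0.6,0.6,0.6,0.6,0.6,0.6,0.6,0.6],
  "linear": [
    [0,0,-0.4],
    [0,0,-0.3],
    [0,0,-0.2],
    [0,0,0],
    [0,0,0],
    [0,0,0],
    [0,0,0],
    [0,0,0]
  ],
  "twist": [0,0,0,0,0,0,0,0]
}}

```text
clock: 22.5
position: [0.4958, -0.2619, 0.1527]
tool_rot: [-3.141, -0.0, 1.948]
force: [-0.4, 0.2, -1.1]
grip_width: 0.0611
finger_force: 86.9
```

Run:
```python
from h import *
o=monitor.observe();print(o['position'],o['force'],o['tool_rot'],o['grip_width'],o['finger_force'])
d=grab('scene','s13');t=grab('top','t13')
G=lambda n:cv2.cvtColor(load(n)['img'],cv2.COLOR_RGB2GRAY).astype(np.float32)
a,b=G('s10'),G('s13')
T=a[272:308,248:292]; r=cv2.matchTemplate(b[262:318,238:302],T,cv2.TM_CCOEFF_NORMED);print('jar shift',cv2.minMaxLoc(r)[1],np.subtract(cv2.minMaxLoc(r)[3],(10,10)))
for z in(.170,.1775,.185):print('cap top at z',z,circfit(d,(.496,-.262),.032,z))
for z in(.118,):print('jar mouth',circfit(d,(.496,-.262),.023,z,sel=lambda u,v:v>0))
m0=cv2.matchTemplate(G('s13')[110:215,150:260],G('s5')[130:190,170:230],cv2.TM_CCOEFF_NORMED);print('mug',cv2.minMaxLoc(m0)[1::2])
```

```text
[ 0.49582762 -0.26189361  0.15272051] [-0.37669282  0.19954198 -1.11603543] [-3.14147051e+00 -8.98554800e-05  1.94819465e+00] 0.06108420937270089 86.89025009516627
jar shift 0.9948984980583191 [0 0]
cap top at z 0.17 (np.float32(94.325264), np.float64(0.4985), np.float64(-0.256), np.int64(240))
cap top at z 0.1775 (np.float32(97.15395), np.float64(0.508), np.float64(-0.274), np.int64(240))
cap top at z 0.185 (np.float32(95.27178), np.float64(0.4875), np.float64(-0.2725), np.int64(240))
jar mouth (np.float32(76.30723), np.float64(0.4885), np.float64(-0.2575), np.int64(240))
mug (0.9736387133598328, (20, 20))
```

The jar has not moved, the mug and strainer match their earlier view, and the cap's lower rim is about 35 mm above the mouth with only the cap's weight on the tool. Handing in.

```bash
python3 -c "
from h import *
print(bot.job_done())"
```

```text
the job is handed in; nothing more can be done
None
```

The job is handed in at about 22.6 s on the robot clock: the strainer sits level on the mug and is released, the cap was turned off before lifting, the jar stayed down in its pocket, and the cap is held level about 3.5 cm above the jar's mouth.

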